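# Open the touch-latch specimen cupboard

## Robot

A 6-joint arm with a two-finger parallel gripper is mounted at the origin on the work surface; the furniture and walls round the work are solid. World frame = base frame: x ahead of the robot, y to its left, z up, the work surface at z = 0. Lengths are in m, angles in rad, forces in N, time in s.
With the tool pointing down it reaches from about 0.3 to 0.875 m from the base axis. Payload 6.4 kg.
Tool frame: the origin (TCP) lies between the finger pads; the fingertips stand 11 mm ahead of it and the grasp point (between the pads) lies 8 mm behind it; y points along the fingers, z is the direction in which the jaws open and shut, and the axes are right-handed (so a half turn about y gives the same grasp; the last joint's range is limited). The gripper opens to 85 mm and grips with 20 to 120 N. Pads are 22 mm wide; open, the fingers measure 114 mm over their backs; the gripper's body (76 mm by 85 mm) begins 54 mm behind the grasp point. The pads swing forward as they close: fully open they stand 13 mm farther back than shut.
Start: joints at [1.067, 0.181, 1.607, -0, 1.354, -0.206], TCP at [0.169, 0.55, 0.242] pointing down, gripper open.
Joint ranges: [-2.99, 2.99], [-0.89, 2.07], [0.3, 2.58], [-1.14, 4.28], [0, 2.63], [-3.12, 3.12]. Speed limits (rad/s): [2.57, 2.57, 3.01, 3.14, 3.14, 3.14].

## Interface

Orientations are given as a unit quaternion [w, x, y, z].
In Python, from bench import robot gives the robot as it stands. The module is installed in compiled form; this text tells all that it offers.
- The arm moves only by the tool move_arm, never from a script. Its argument "series" is text: rows parted by semicolons, each of 5 numbers parted by spaces: the gripper command: -1 is shut, 1 is fully open, values between are in proportion, then the shift along the tool's x, y, z in mm, then the turn about the tool's y in degrees. A call has exactly 5 rows; each row is the pose to reach, as a shift and turn from the pose commanded when the call began, along the tool's axes at that moment; what a row does not reach only later rows make up. A row lasts 1/12 s, in which the tool goes at most 41.7 mm and 7.16 degrees, less where a joint would pass 70% of its speed; a pose out of reach is approached as far as the arm can. A call with a gripper value outside its range is refused whole. The fingers move at their own pace and stop on an object; "newtons" is the grip in N (left out, the last holds). Time passes only in rows, so rows that repeat a pose let the fingers close, or fill a call up. It gives the time, the measured TCP pose, the force and the opening at its end, in the units of the state.
- robot.observe(): the state, without advancing time (a new reading comes with each control period).
- robot.capture(name): name is "scene" or "top"; returns a dict with "color" (384x512x3 uint8, blue, green, red), "vertical_fov" (degrees; the focal length in pixels is half the picture's height over the tangent of half this angle, whatever the lens; pixels are square), "cx", "cy" (the principal point, pixels), "extrinsics" (4x4, takes a point from world to camera coordinates). Camera axes: x right, y up, looking along -z (the intrinsics and any distortion apply to the point x, -y, -z); pixel columns grow to the right and rows downward; lengths in m; the calibration is good to about 2 mm. A picture is of the moment at which its call begins. There is no depth.
- robot.sign_off(): hands the job in, once; it reports no verdict.
Trained networks look in a picture, given as the dict that the camera call returned (one of the last four; its "shot" number tells which), for a name from the list of things; names that differ only in an ending like _2 or _b are one class to them, and where a whole thing is asked for, a point or a joint stands for the part that bears it (a point fixed in the world has none). Each returns a list of dicts, best first, with "conf" (0 to 1); they miss things now and then, are a little off and sometimes report something else, mostly with a low value. They report only what shows in the picture. A call takes as long as a camera call. They do not tell look-alikes from the thing itself.
- robot.find_in(picture, thing): "at" ([x, y, z] in m, in world coordinates, good to about 4 mm: the middle of the surface that is visible of it).
- robot.trace(picture, thing): "pixels" (384x512 bool, what is visible of it).
- robot.spot_point(picture, thing): "at" ([x, y, z] in m, in world coordinates, good to about 4 mm: a listed point, or the origin of a listed thing).
The state is a dict: "time": time; "joint_positions": joint angles; "qvel": joint speeds; "joint_torque": joint torques, N m; "tool_pos": TCP position; "ee_rot": TCP orientation; "wrist_force": force on the tool from outside, world axes, zero at the start; "wrist_torque": the same for the moment, N m; "gripper_width": finger opening in m.
Only numpy, scipy, OpenCV 4.12 (cv2) and the standard library are available. Lean on these libraries where they do the work, as an engineer would, in place of code of your own. Each camera call takes 0.05 s, during which the arm holds its last target.

## Task

Slide the grease pot that stands in front of the little cupboard along the bench, without lifting it or tipping it over, until it is clear of the door's swing. Then press the door in at its ribbed plate and let go, so that the touch latch releases and the door springs ajar, and finally push the door wide open from behind with the fingers, about square to the cupboard. Leave the other things on the bench where they are.

Things in the scene. Friction and masses are not known exactly. Their poses are not given: they have to be found in the camera images.
- cupboard: small white cupboard fixed on the bench, 176 mm wide, 112 deep, 130 high, with one grey door that stands up to 140 mm. Origin: on the bench, middle of the front lower edge. Axes: x back into the cupboard (door's face at x = 0, side walls from 10 and top from 26 to 112 mm, so the door can go in), y to the left as one faces the front, z up. The front faces roughly to the robot; place and yaw change each time.
- door (a joint): door angle, rad: 0 shut and latched, grows as it opens towards the robot to 1.6; -0.07 pressed fully in. Grey panel 12 mm thick, 140 wide, from 17 to 140 mm above the bench, hinged at its left (+y) end, no handle. Once unlatched a weak spring swings it to about 0.6 rad within 2 s, where friction stops it; beyond, 1 to 3 N at its end move it and it stays where left.
- door_hinge (a point): point on the door's upright hinge axis, 78 mm above the bench, at x = -4, y = 74 mm in the cupboard's axes; it is fixed. With the door at angle q, along the door is (-sin q, -cos q) and inwards (to its back) is (cos q, -sin q) in the cupboard's x, y. Measured from this axis the panel spans 4 to 144 mm along; its outer face lies 4 mm and its back 16 mm inwards.
- door_press (a point): middle of the ribbed metal press plate, 24 mm wide, 64 mm high, 1.5 mm proud on the door's outer face near its free (right) end; 122 mm from the hinge axis, 98 mm above the bench, moves with the door. Touch latch: press here until the door stops, about 8 mm in, 4 to 8 N; that throws the latch, and the door swings out as the finger is drawn back.
- pot: round grease pot with a screw lid, 63 mm diameter, 59 mm high, 0.2 to 0.35 kg, loose, standing on the bench in front of the cupboard's door, in the way of its swing. Origin: centre of its underside; z up. Slide it only.
- bottle: plastic wash bottle with a bent spout, 66 mm body, 193 mm high, standing on the bench left of the cupboard (bystander). Origin: centre of its underside.
- timer: hand-size lab timer with keys, 128 x 58 x 18 mm, lying flat on the bench to the right (bystander). Origin: centre of its underside.
- mic: micrometer, 155 x 49 x 12 mm, lying flat on the bench to the right (bystander). Origin: centre of its underside.
- door_edge (a point): top corner of the door's free end, in the middle of its thickness: 144 mm from the hinge axis, 140 mm above the bench; moves with the door. With the door ajar it stands about 80 mm in front of the cupboard, so that shut fingers fit in behind the door from above.
There are look-alikes about, which are no part of the job. There is more than one size of the pot; the job needs the middle-sized. Of the things that look like the cupboard, the larger one is meant.

How it is judged:
By the outcome, as a careful person would: the job done as asked, in the order asked, and still so for the second after the job is handed in, with the robot touching nothing.
It also fails if it takes over 61 s, if anything falls off the work surface, if the arm or the gripper's body presses on something with over 40 N, if the wrist force passes 120 N, or if a joint passes its speed limit or range.

## Working session

There is one attempt and no reset: what is moved stays moved. The work goes in short steps, Python scripts to look and compute and a tool call to move; the robot and the scene stay as the last step left them, time stands still between calls to the robot, and variables do not carry over. Pictures are saved under pics/ and viewed, and the job is handed in when it is done.

Besides the shell and the picture viewer there is one more tool, called after "Request:" as a command line: name --argument value ..., lists and objects as JSON in quotes. move_arm: Moves the arm, as the interface text tells. Its arguments: {"type":"object","properties":{"series":{"type":"string"},"newtons":{"type":"number"}},"required":["series"]}

```bash
mkdir -p pics; python3 - <<'E'
from bench import robot
import cv2, numpy as np
o=robot.observe(); print({k:np.round(v,3).tolist() for k,v in o.items()})
for n in ["scene","top"]:
    p=robot.capture(n); cv2.imwrite(f"pics/{n}0.png",p["color"]); print(n,p["vertical_fov"],p["cx"],p["cy"],np.round(p["extrinsics"],3).tolist(),p.keys())
    for t in ["cupboard","pot","door_press","door_hinge","door_edge","bottle","timer","mic"]:
        r=robot.spot_point(p,t); print(t,[(np.round(d["at"],3).tolist(),round(d["conf"],2)) for d in r])
E
```

```text
{'time': 0.0, 'joint_positions': [1.067, 0.182, 1.608, -0.0, 1.354, -0.206], 'qvel': [-0.001, 0.001, -0.001, -0.0, -0.001, 0.001], 'joint_torque': [-0.001, -44.487, -35.133, -0.0, 0.009, 0.0], 'tool_pos': [0.168, 0.549, 0.241], 'ee_rot': [-0.699, 0.7, -0.105, 0.105], 'wrist_force': [0.323, -0.21, 0.475], 'wrist_torque': [-0.012, 0.014, -0.026], 'gripper_width': 0.085}
scene 48.550429918607506 257.56419296640416 198.12227020744868 [[0.762, -0.648, -0.01, -0.392], [0.326, 0.369, 0.87, -0.235], [-0.56, -0.666, 0.493, -1.199], [0.0, 0.0, 0.0, 1.0]] dict_keys(['color', 'vertical_fov', 'cx', 'cy', 'extrinsics', 'shot'])
cupboard [([0.387, 0.145, -0.002], 0.68), ([0.556, -0.016, 0.002], 0.58)]
pot [([0.348, -0.076, -0.001], 0.78), ([0.463, -0.067, -0.003], 0.75), ([0.456, -0.252, -0.0], 0.67)]
door_press [([0.564, -0.067, 0.095], 0.76), ([0.39, 0.113, 0.067], 0.72)]
door_hinge [([0.537, 0.053, 0.08], 0.91), ([0.374, 0.197, 0.052], 0.7)]
door_edge [([0.392, 0.097, 0.098], 0.91), ([0.572, -0.087, 0.137], 0.75)]
bottle [([0.61, 0.301, 0.003], 0.55)]
timer [([0.625, -0.334, 0.001], 0.51)]
mic [
[... 152 characters left out ...]
04], [-0.051, 0.004, 0.999, -1.361], [0.0, 0.0, 0.0, 1.0]] dict_keys(['color', 'vertical_fov', 'cx', 'cy', 'extrinsics', 'shot'])
cupboard [([0.553, -0.018, -0.003], 0.72), ([0.383, 0.151, 0.002], 0.69)]
pot [([0.462, -0.251, -0.001], 0.61), ([0.461, -0.07, 0.004], 0.56), ([0.35, -0.08, 0.001], 0.49)]
door_press [([0.565, -0.068, 0.097], 0.94), ([0.388, 0.112, 0.066], 0.52)]
door_hinge [([0.38, 0.201, 0.057], 0.69), ([0.537, 0.053, 0.079], 0.62), ([0.46, -0.403, -0.003], 0.57), ([0.623, -0.334, 0.002], 0.56)]
door_edge [([0.578, -0.09, 0.141], 0.83), ([0.395, 0.099, 0.096], 0.69)]
bottle [([0.609, 0.302, -0.001], 0.94)]
timer [([0.627, -0.33, 0.001], 0.6)]
mic [([0.461, -0.4, -0.003], 0.56)]
```

View pics/scene0.png

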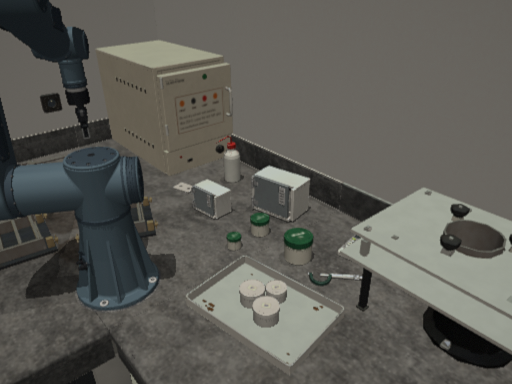

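View pics/top0.png

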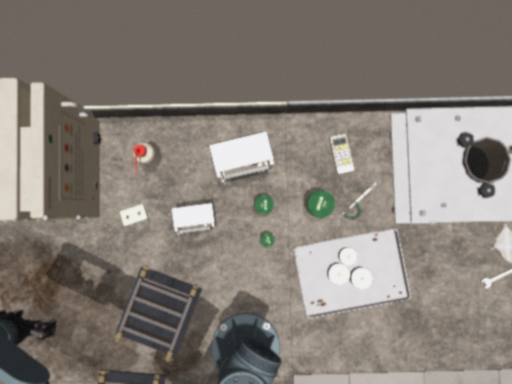

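The scene shows the large cupboard around top px (243,155), with the middle pot at (263,204) in front of it. The large pot is at (320,203), the small pot at (267,239), and the tray's corner is near (297,248). I'll work out the frames next.

```bash
cat > h.py <<'E'
from bench import robot
import cv2, numpy as np
from scipy.spatial.transform import Rotation as R
def axes():
    o=robot.observe(); q=o["ee_rot"]; return np.array(o["tool_pos"]),R.from_quat([q[1],q[2],q[3],q[0]]).as_matrix(),o
def K(p): return p["color"].shape[0]/2/np.tan(np.radians(p["vertical_fov"])/2)
def px2w(p,u,v,z):
    f=K(p);E=np.array(p["extrinsics"]);d=np.array([(u-p["cx"])/f,-(v-p["cy"])/f,-1]);d=E[:3,:3].T@d;c=-E[:3,:3].T@E[:3,3]
    return c+d*(z-c[2])/d[2]
def proj(p,X):
    E=np.array(p["extrinsics"]);c=E[:3,:3]@np.array(X)+E[:3,3];f=K(p)
    return p["cx"]+f*c[0]/-c[2],p["cy"]-f*c[1]/-c[2]
def plan(x,y,z,jaw=None):
    """shift in tool axes mm; jaw = desired world angle (deg) of tool z axis mod 180"""
    t,M,o=axes(); s=M.T@(np.array([x,y,z])-t)*1000
    a=np.degrees(np.arctan2(M[1,2],M[0,2])); out=None
    if jaw is not None:
        d=(jaw-a+90)%180-90; out=-d if M[2,1]<0 else d
    print("tcp",t.round(4),"jaw",a.round(1),"shift",s.round(1),"turn",out)
E
python3 - <<'E'
from h import *
t,M,o=axes(); print(M.round(3))
p=robot.capture("top")
for uv in [(297,248),(395,230)]: print(px2w(p,*uv,0.0).round(3))
for r in robot.trace(p,"pot"):
    m=r["pixels"]; v,u=np.nonzero(m); print(r["conf"],u.min(),u.max(),v.min(),v.max(), px2w(p,u.mean(),v.mean(),.055).round(3), 2*np.sqrt(m.sum()/np.pi)*(1.36-.055)/K(p))
# top corners of cupboard
im=cv2.resize(p["color"][110:260,150:350],None,fx=4,fy=4,interpolation=cv2.INTER_CUBIC); 
psi=.2;ex=np.array([np.cos(psi),np.sin(psi)]);ey=np.array([-ex[1],ex[0]]);O=np.array([.5545,-.017])
for a,b,z in [(.026,.088,.13),(.026,-.088,.13),(.112,.088,.13),(.112,-.088,.13),(0,.07,.14),(0,-.07,.14),(.012,-.07,.14)]:
    w=O+a*ex+b*ey;u,v=proj(p,[*w,z]);cv2.circle(im,(int((u+.5-150)*4),int((v+.5-110)*4)),3,(0,0,255),-1)
cv2.imwrite("pics/crop1.png",im)
plan(.462,-.068,.20,0)
plan(.462,-.068,.03,0)
E
```

```text
[[ 0.956  0.     0.293]
 [-0.293  0.     0.956]
 [ 0.    -1.     0.   ]]
[ 0.318 -0.178  0.   ]
[ 0.37  -0.504  0.   ]
0.85 305 334 190 217 [ 0.462 -0.25   0.055] 0.09017485486491736
0.83 255 272 195 213 [ 0.465 -0.07   0.055] 0.057876865344905895
0.65 329 353 134 173 [ 0.621 -0.323  0.055] 0.09195254386840851
0.46 261 274 233 246 [ 0.352 -0.079  0.055] 0.0453284463256975
tcp [0.1687 0.5497 0.2423] jaw 72.9 shift [ 461.6   42.3 -504.5] turn 72.93910609107382
tcp [0.1687 0.5497 0.2423] jaw 72.9 shift [ 461.6  212.3 -504.5] turn 72.93910609107382
```

View pics/crop1.png

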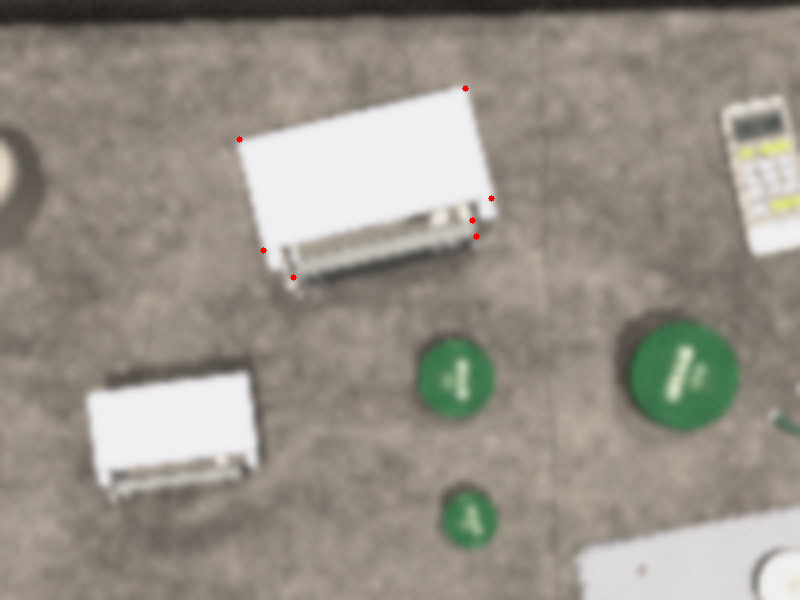

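Request:
move_arm --series "1 25 2 -27 4; 1 50 5 -54 8; 1 75 7 -82 12; 1 100 9 -109 16; 1 125 11 -136 20"

```text
time: 1.42
tool_pos: [0.2485, 0.3816, 0.2312]
ee_rot: [0.67, -0.67, 0.226, -0.226]
wrist_force: [0.7, -0.1, -0.5]
gripper_width: 0.0854
```

```bash
python3 -c "
from h import *
plan(.463,-.069,.2,0)"
```

```text
tcp [0.2485 0.3816 0.2312] jaw 52.8 shift [ 443.3   31.2 -229.1] turn 52.787297015281226
```

Request:
move_arm --series "1 34 2 -17 4; 1 68 5 -35 8; 1 102 7 -53 12; 1 136 10 -70 16; 1 170 12 -88 20"

```text
time: 1.83
tool_pos: [0.3313, 0.2088, 0.2195]
ee_rot: [0.621, -0.62, 0.338, -0.339]
wrist_force: [0.8, 0.5, -0.5]
gripper_width: 0.0857
```

```bash
python3 -c "
from h import *
plan(.463,-.069,.16,0)"
```

```text
tcp [0.3313 0.2088 0.2195] jaw 32.8 shift [304.8  59.5 -39.7] turn 32.76969378473042
```

Request:
move_arm --series "1 38 7 -5 4; 1 76 14 -10 8; 1 114 22 -15 12; 1 152 29 -20 16; 1 190 36 -25 20"

```text
time: 2.25
tool_pos: [0.4138, 0.0353, 0.1833]
ee_rot: [0.553, -0.552, 0.441, -0.442]
wrist_force: [1.3, 1.3, 1.1]
gripper_width: 0.0856
```

```bash
python3 -c "
from h import *
plan(.463,-.069,.12,0)"
```

```text
tcp [0.4138 0.0353 0.1833] jaw 12.7 shift [112.6  63.4  24.9] turn 12.71997948126669
```

Request:
move_arm --series "1 30 16 6 4; 1 60 32 13 8; 1 90 48 20 12; 1 113 63 25 12.7; 1 113 63 25 12.7"

```text
time: 2.67
tool_pos: [0.4632, -0.0705, 0.118]
ee_rot: [0.499, -0.501, 0.501, -0.499]
wrist_force: [-1.8, -1.2, 0.6]
gripper_width: 0.0853
```

```bash
python3 -c "
from h import *
plan(.463,-.069,.03,0)
p=robot.capture('scene');cv2.imwrite('pics/s1.png',cv2.resize(p['color'][100:300,150:380],None,fx=3,fy=3))"
```

```text
tcp [ 0.4632 -0.0705  0.118 ] jaw -0.0 shift [-1.5 88.   0. ] turn -0.008279514208723526
```

View pics/s1.png

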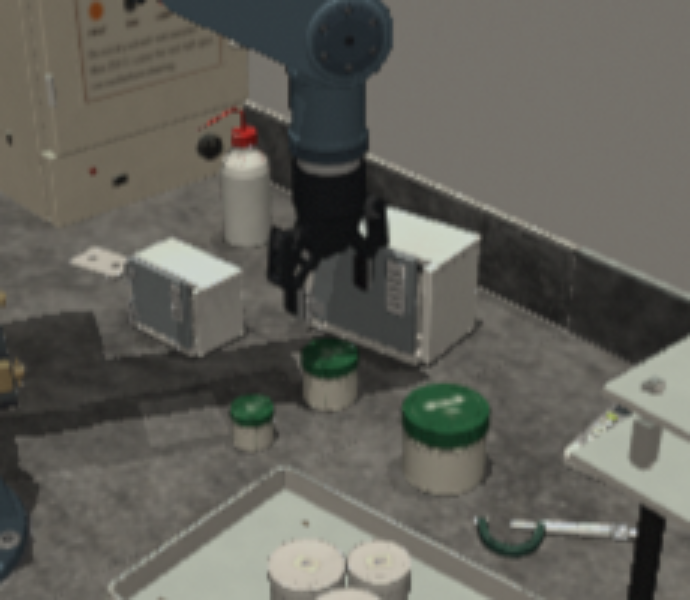

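The gripper is centred over the middle pot, at crop px (330,370), with the fingers on the near and far side. Descending.

Request:
move_arm --series "1 0 22 0 0; 1 0 44 0 0; 1 0 66 0 0; 1 0 88 0 0; 1 0 88 0 0"

```text
time: 3.13
tool_pos: [0.4599, -0.0652, 0.0295]
ee_rot: [-0.501, 0.502, -0.501, 0.497]
wrist_force: [-0.7, -0.0, -0.4]
gripper_width: 0.0853
```

Request:
move_arm --series "-0.2 0 0 0 0; -0.4 0 0 0 0; -0.5 0 0 0 0; -0.5 0 0 0 0; -0.5 0 0 0 0" --newtons 20

```text
time: 3.55
tool_pos: [0.464, -0.0674, 0.0339]
ee_rot: [0.502, -0.501, 0.498, -0.5]
wrist_force: [-0.6, 2.6, 7.2]
gripper_width: 0.0625
```

```bash
python3 -c "
from h import *
plan(.42,-.15,.03,0)
p=robot.capture('scene');cv2.imwrite('pics/s2.png',cv2.resize(p['color'][150:280,200:350],None,fx=4,fy=4))"
```

```text
tcp [ 0.464  -0.0674  0.0339] jaw 0.2 shift [ 82.4   3.8 -44.4] turn 0.24563981792637435
```

View pics/s2.png

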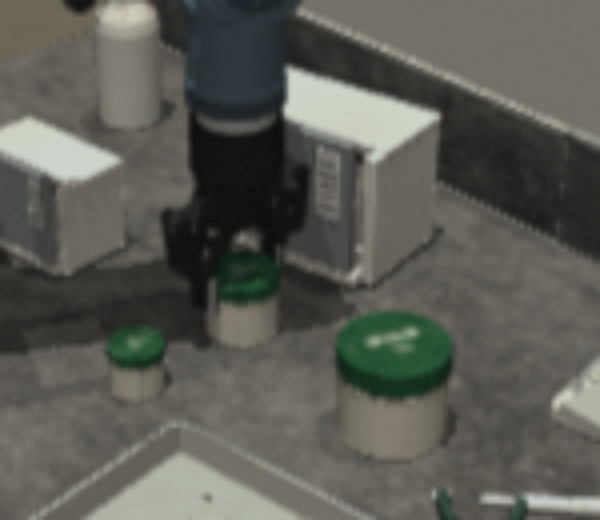

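The pot is gripped at 62.5 mm and the wrist reads +7 N, so it is being pressed lightly onto the bench. Sliding now.

Request:
move_arm --series "-0.5 9 0 -5 0; -0.5 18 0 -10 0; -0.5 28 0 -15 0; -0.5 38 0 -20 0; -0.5 48 0 -26 0"

```text
time: 4.02
tool_pos: [0.4388, -0.1161, 0.0339]
ee_rot: [0.502, -0.5, 0.498, -0.5]
wrist_force: [0.9, -0.6, -2.5]
gripper_width: 0.0619
```

Request:
move_arm --series "-0.5 10 0 -5 0; -0.5 20 0 -10 0; -0.5 28 0 -15 0; -0.5 34 0 -18 0; -0.5 34 0 -18 0"

```text
time: 4.43
tool_pos: [0.4197, -0.1508, 0.0333]
ee_rot: [0.501, -0.501, 0.499, -0.5]
wrist_force: [1.1, 1.9, 3.6]
gripper_width: 0.0624
```

```bash
python3 -c "
from h import *
plan(.42,-.15,.03,0)
p=robot.capture('scene');cv2.imwrite('pics/s3.png',cv2.resize(p['color'][150:280,200:350],None,fx=4,fy=4))"
```

```text
tcp [ 0.4197 -0.1508  0.0333] jaw 0.2 shift [-0.8  3.3  0.3] turn 0.16418456874532694
```

View pics/s3.png

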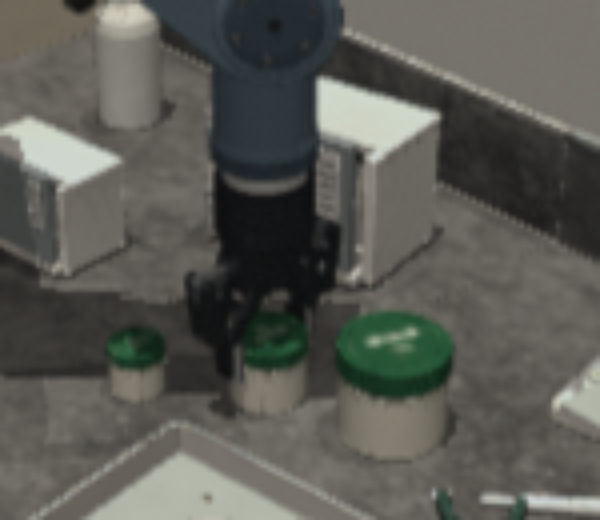

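Request:
move_arm --series "0.2 0 0 0 0; 0.6 0 0 0 0; 1 0 0 0 0; 1 0 0 0 0; 1 0 0 0 0"

```text
time: 4.9
tool_pos: [0.4189, -0.1493, 0.032]
ee_rot: [-0.501, 0.501, -0.499, 0.499]
wrist_force: [0.1, 0.2, 1.2]
gripper_width: 0.0854
```

Request:
move_arm --series "1 0 -10 0 0; 1 0 -35 0 0; 1 0 -70 0 0; 1 0 -105 0 0; 1 0 -115 0 0"

```text
time: 5.32
tool_pos: [0.4217, -0.1509, 0.1529]
ee_rot: [-0.502, 0.501, -0.496, 0.502]
wrist_force: [1.2, -0.3, 0.1]
gripper_width: 0.0854
```

```bash
cat >> h.py <<'E'
psi=.2;ex=np.array([np.cos(psi),np.sin(psi)]);ey=np.array([-ex[1],ex[0]]);O=np.array([.5545,-.017])
def cup(x,y): return O+x*ex+y*ey
E
python3 -c "
from h import *
for n in ['top','scene']:
  p=robot.capture(n);cv2.imwrite('pics/s4%s.png'%n,p['color'])
  for t in ['pot','cupboard','door_press','door_hinge','door_edge']:
    print(t,[(np.round(d['at'],3).tolist(),round(d['conf'],2)) for d in robot.spot_point(p,t)])
for d in (-.045,-.024): plan(*cup(d,-.048),.105,np.degrees(psi))
print(cup(-.0015,-.048),cup(-.004,.074))
"
```

```text
pot [([0.46, -0.25, 0.001], 0.88), ([0.346, -0.079, 0.002], 0.64)]
cupboard [([0.383, 0.153, 0.002], 0.93)]
door_press [([0.563, -0.068, 0.099], 0.75), ([0.39, 0.115, 0.065], 0.45)]
door_hinge [([0.533, 0.056, 0.076], 0.77), ([0.379, 0.201, 0.055], 0.65)]
door_edge [([0.536, 0.055, 0.08], 0.65), ([0.398, 0.096, 0.099], 0.64), ([0.577, -0.09, 0.141], 0.56)]
pot [([0.417, -0.149, -0.002], 0.9), ([0.458, -0.252, -0.001], 0.81), ([0.349, -0.073, -0.002], 0.62)]
cupboard [([0.552, -0.017, 0.004], 0.84), ([0.386, 0.146, -0.0], 0.82)]
door_press [([0.388, 0.113, 0.067], 0.63), ([0.56, -0.066, 0.099], 0.62)]
door_hinge [([0.377, 0.198, 0.055], 0.83), ([0.537, 0.051, 0.082], 0.74), ([0.624, -0.335, -0.0], 0.7)]
door_edge [([0.395, 0.101, 0.096], 0.75), ([0.419, -0.15, -0.003], 0.27)]
tcp [ 0.4189 -0.1492  0.1466] jaw 0.2 shift [-75.8  41.5 101.4] turn -11.22625608944304
tcp [ 0.4189 -0.1492  0.1466] jaw 0.2 shift [-79.9  41.5 122. ] turn -11.22625608944304
[ 0.56256603 -0.0643412 ] [0.5358782  0.05473025]
```

```bash
python3 -c "
from h import *
print(robot.observe()['joint_positions'])
plan(*cup(-.07,-.048),.15,np.degrees(psi)+90)
plan(*cup(-.07,-.048),.10,np.degrees(psi)+90)
"
```

```text
[-6.10299273e-01  1.40039793e-03  2.01086272e+00 -3.29213158e-06
  1.13087780e+00 -6.14362173e-01]
tcp [ 0.4189 -0.1492  0.1466] jaw 0.2 shift [-70.9  -3.5  76.8] turn 78.77374391055696
tcp [ 0.4189 -0.1492  0.1466] jaw 0.2 shift [-70.9  46.5  76.9] turn 78.77374391055696
```

View pics/s4scene.png

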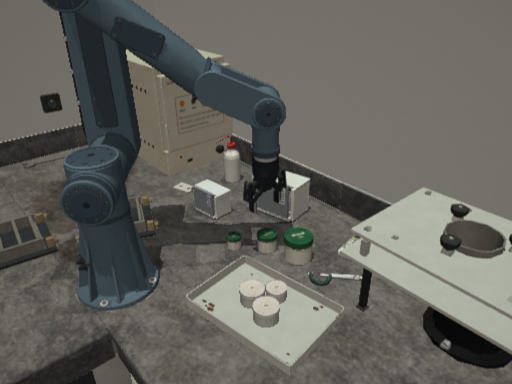

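The pot stands upright at about px (267,240), between its look-alikes without touching them. Next I'll shut the fingers, turn, and go to the standoff in front of the plate.

Request:
move_arm --series "-1 -14 0 15 7; -1 -28 0 30 14; -1 -42 0 46 21; -1 -56 0 61 28; -1 -71 0 77 35"

```text
time: 6.33
tool_pos: [0.4964, -0.0774, 0.147]
ee_rot: [0.326, -0.326, 0.628, -0.627]
wrist_force: [0.5, -0.3, 0.8]
gripper_width: 0.0256
```

Request:
move_arm --series "-1 0 0 0 7; -1 0 0 0 14; -1 0 0 0 21; -1 0 0 0 28; -1 0 0 0 35"

```text
time: 6.75
tool_pos: [0.4959, -0.078, 0.1469]
ee_rot: [0.122, -0.122, 0.697, -0.696]
wrist_force: [-0.1, 0.2, 0.1]
gripper_width: -0.0003
```

```bash
python3 -c "
from h import *
plan(*cup(-.07,-.048),.10,np.degrees(psi)+90)
"
```

```text
tcp [ 0.4959 -0.078   0.1469] jaw -70.1 shift [ 0.4 46.9 -0.1] turn 8.444809850480397
```

Request:
move_arm --series "-1 0 12 0 4; -1 0 24 0 8.4; -1 0 36 0 8.4; -1 0 47 0 8.4; -1 0 47 0 8.4"

```text
time: 7.17
tool_pos: [0.4943, -0.0775, 0.0978]
ee_rot: [0.072, -0.074, 0.704, -0.703]
wrist_force: [-1.2, 0.0, 0.6]
gripper_width: -0.0003
```

```bash
python3 -c "
from h import *
plan(*cup(-.0125,-.048),.10,np.degrees(psi)+90)
for n in ['top','scene']:
  p=robot.capture(n);cv2.imwrite('pics/s5%s.png'%n,cv2.resize(p['color'][100:260,180:360],None,fx=4,fy=4))
  for t in ['door_press','door_hinge','door_edge']:
    print(t,[(np.round(d['at'],3).tolist(),round(d['conf'],2)) for d in robot.spot_point(p,t)])
"
```

```text
tcp [ 0.4943 -0.0775  0.0978] jaw -78.1 shift [-58.5  -2.4   1.1] turn 0.40071517519885447
door_press [([0.389, 0.109, 0.066], 0.59)]
door_hinge [([0.532, 0.05, 0.073], 0.72)]
door_edge [([0.394, 0.095, 0.096], 0.46)]
door_press [([0.388, 0.113, 0.069], 0.82), ([0.563, -0.07, 0.097], 0.76)]
door_hinge [([0.376, 0.197, 0.057], 0.94), ([0.534, 0.052, 0.081], 0.63)]
door_edge [([0.396, 0.1, 0.096], 0.94), ([0.572, -0.088, 0.14], 0.92)]
```

View pics/s5scene.png

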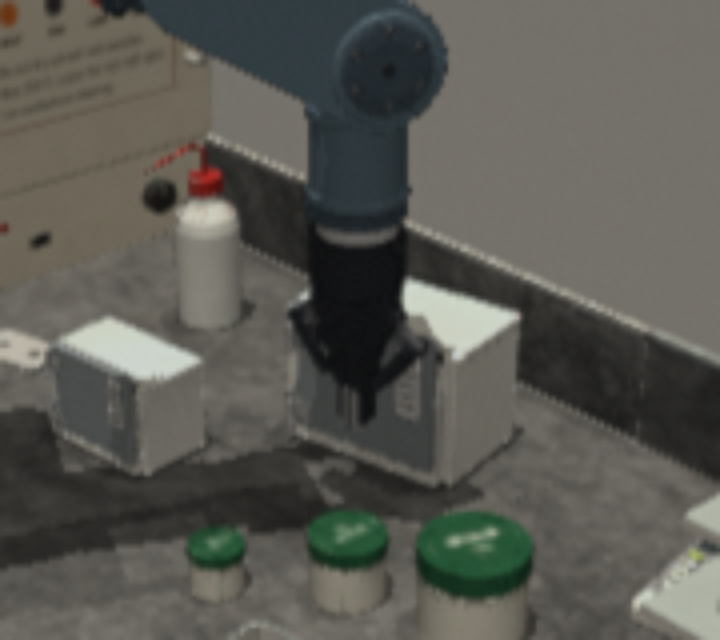

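View pics/s5top.png

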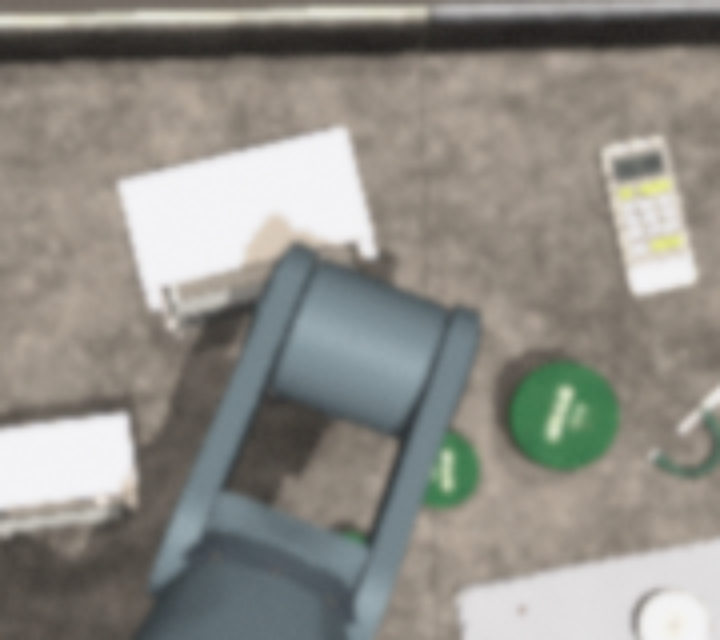

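The fingers stand about 58 mm in front of the plate, which is at crop px (408,385). Approaching.

Request:
move_arm --series "-1 -12 0 1 0; -1 -24 0 2 0; -1 -34 0 3 0; -1 -42 0 3 0; -1 -48 0 3 0"

```text
time: 7.98
tool_pos: [0.5444, -0.0711, 0.1005]
ee_rot: [-0.073, 0.073, -0.703, 0.703]
wrist_force: [-0.8, -0.1, 0.3]
gripper_width: 0.0002
```

Request:
move_arm --series "-1 -3 0 0 0; -1 -5 0 0 0; -1 -7 0 0 0; -1 -9 0 0 0; -1 -10 0 0 0"

```text
time: 8.4
tool_pos: [0.5522, -0.0691, 0.0999]
ee_rot: [0.072, -0.074, 0.703, -0.703]
wrist_force: [-5.3, -0.5, 3.6]
gripper_width: 0.0002
```

Request:
move_arm --series "-1 -1 0 0 0; -1 -2 0 0 0; -1 -3 0 0 0; -1 -4 0 0 0; -1 -5 0 0 0"

```text
time: 8.82
tool_pos: [0.5556, -0.068, 0.0996]
ee_rot: [0.071, -0.075, 0.704, -0.703]
wrist_force: [-11.7, -1.3, 4.8]
gripper_width: -0.0002
```

```bash
python3 -c "
from h import *
o=robot.observe(); print(o['wrist_force'],o['wrist_torque'],ex@(np.array(o['tool_pos'][:2])-O))
"
```

```text
[-11.65728063  -1.29164634   4.80232658] [0.05774028 1.29561932 0.31500017] -0.009048072921034595
```

```bash
python3 -c "
from h import *
p=robot.capture('scene');cv2.imwrite('pics/s6.png',cv2.resize(p['color'][130:250,220:340],None,fx=5,fy=5,interpolation=cv2.INTER_CUBIC))
for t in ['door_press','door_hinge','door_edge']:
    print(t,[(np.round(d['at'],3).tolist(),round(d['conf'],2)) for d in robot.spot_point(p,t)])
"
```

```text
door_press [([0.39, 0.114, 0.066], 0.89), ([0.57, -0.066, 0.097], 0.75)]
door_hinge [([0.538, 0.052, 0.082], 0.95), ([0.377, 0.198, 0.056], 0.9)]
door_edge [([0.395, 0.102, 0.096], 0.86), ([0.579, -0.087, 0.136], 0.67)]
```

View pics/s6.png

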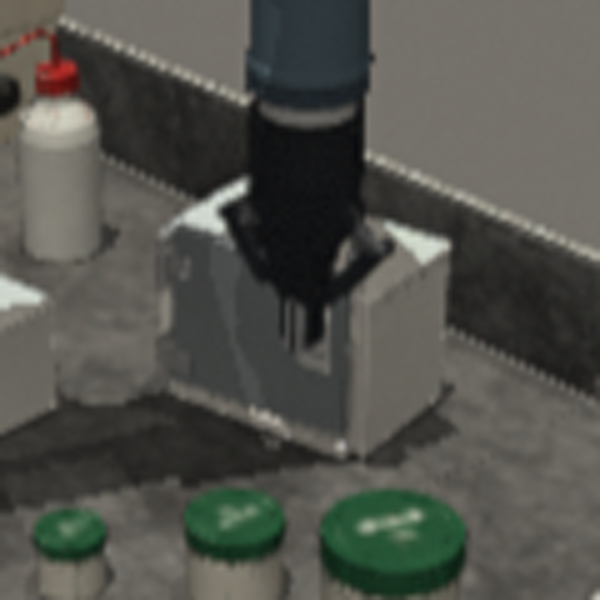

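Request:
move_arm --series "-1 -1 0 0 0; -1 -2 0 0 0; -1 -3 0 0 0; -1 -3 0 0 0; -1 -3 0 0 0"

```text
time: 9.43
tool_pos: [0.5581, -0.0673, 0.0993]
ee_rot: [0.071, -0.076, 0.704, -0.703]
wrist_force: [-10.7, -1.9, 4.0]
gripper_width: 0.0002
```

Request:
move_arm --series "-1 -1 0 0 0; -1 -2 0 0 0; -1 -3 0 0 0; -1 -4 0 0 0; -1 -4 0 0 0"

```text
time: 9.85
tool_pos: [0.5579, -0.0668, 0.098]
ee_rot: [0.068, -0.079, 0.704, -0.702]
wrist_force: [-26.0, -6.3, 8.7]
gripper_width: -0.0002
```

The door is hard against its stop: the force jumped to 26 N with no further travel. Drawing back.

Request:
move_arm --series "-1 6 0 0 0; -1 14 0 0 0; -1 26 0 0 0; -1 40 0 0 0; -1 56 0 0 0"

```text
time: 10.27
tool_pos: [0.5102, -0.0783, 0.1006]
ee_rot: [-0.073, 0.072, -0.703, 0.703]
wrist_force: [-1.2, -0.4, 0.4]
gripper_width: -0.0003
```

Request:
move_arm --series "-1 25 0 0 0; -1 55 0 0 0; -1 85 0 0 0; -1 100 -10 0 0; -1 105 -30 0 0"

```text
time: 10.68
tool_pos: [0.4035, -0.0987, 0.1283]
ee_rot: [0.071, -0.074, 0.704, -0.702]
wrist_force: [0.7, 0.1, -0.2]
gripper_width: -0.0003
```

Request:
move_arm --series "-1 0 -25 0 0; -1 0 -55 0 0; -1 0 -75 0 0; -1 0 -80 0 0; -1 0 -80 0 0"

```text
time: 11.1
tool_pos: [0.4087, -0.1004, 0.2121]
ee_rot: [-0.074, 0.071, -0.702, 0.704]
wrist_force: [-0.3, -0.9, -0.1]
gripper_width: 0.0001
```

```bash
python3 -c "
from h import *
p=robot.capture('scene');cv2.imwrite('pics/s7.png',cv2.resize(p['color'][130:280,200:360],None,fx=4,fy=4,interpolation=cv2.INTER_CUBIC))
for t in ['door_press','door_hinge','door_edge','pot']:
    print(t,[(np.round(d['at'],3).tolist(),round(d['conf'],2)) for d in robot.spot_point(p,t)])
print(axes()[0])
"
```

```text
door_press [([0.386, 0.11, 0.071], 0.97), ([0.49, -0.061, 0.098], 0.62)]
door_hinge [([0.537, 0.051, 0.081], 0.56), ([0.378, 0.197, 0.053], 0.56), ([0.489, -0.083, 0.14], 0.53)]
door_edge [([0.394, 0.102, 0.098], 0.75), ([0.491, -0.085, 0.137], 0.68)]
pot [([0.458, -0.251, 0.0], 0.96), ([0.348, -0.073, -0.001], 0.82), ([0.419, -0.147, -0.002], 0.69)]
[ 0.4066654  -0.09920121  0.20869194]
```

View pics/s7.png

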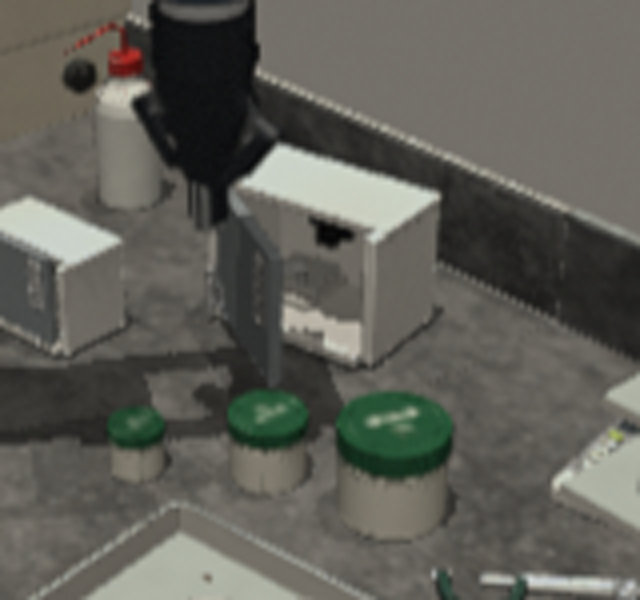

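The door is ajar at about 0.59 rad, with its edge at crop px (270,290), and the pot is well clear. I'll go in behind the door from above, with the narrow finger side parallel to it.

```bash
cat >> h.py <<'E'
def behind(q,L,off):
    al=np.array([-np.sin(q),-np.cos(q)]);i=np.array([np.cos(q),-np.sin(q)])
    return cup(*(np.array([-.004,.074])+L*al+off*i))
def jawq(q): return np.degrees(psi-q)-90
E
python3 -c "
from h import *
print(robot.observe()['joint_positions'][5])
print(behind(.6,.11,.048)); plan(*behind(.6,.11,.048),.21,jawq(.6))
"
```

```text
0.8395857361114227
[ 0.53725311 -0.06527854]
tcp [ 0.4067 -0.0992  0.2087] jaw -78.2 shift [-134.8   -1.6   -6.4] turn 34.75658079520714
```

Request:
move_arm --series "-1 -27 -2 -1 7; -1 -54 -2 -3 14; -1 -81 -2 -4 21; -1 -108 -2 -5 28; -1 -135 -2 -6 34.8"

```text
time: 11.77
tool_pos: [0.539, -0.0654, 0.2106]
ee_rot: [-0.144, 0.142, 0.693, -0.692]
wrist_force: [-0.1, -1.0, 0.5]
gripper_width: -0.0004
```

```bash
python3 -c "
from h import *
plan(*behind(.6,.11,.048),.115,jawq(.6))
for n in ['top','scene']:
  p=robot.capture(n);cv2.imwrite('pics/s8%s.png'%n,cv2.resize(p['color'][110:260,190:340],None,fx=4,fy=4))
  for t in ['door_press','door_hinge','door_edge']:
    print(t,[(np.round(d['at'],3).tolist(),round(d['conf'],2)) for d in robot.spot_point(p,t)])
"
```

```text
tcp [ 0.539  -0.0654  0.2106] jaw -113.3 shift [ 1.5 95.6  0.5] turn -0.3895518202298973
door_press [([0.494, -0.064, 0.099], 0.75), ([0.391, 0.11, 0.067], 0.51)]
door_hinge [([0.38, 0.203, 0.057], 0.6)]
door_edge [([0.495, -0.086, 0.137], 0.57), ([0.394, 0.098, 0.096], 0.54)]
door_press [([0.386, 0.117, 0.065], 0.96), ([0.49, -0.062, 0.098], 0.77), ([0.46, -0.394, -0.001], 0.67)]
door_hinge [([0.379, 0.196, 0.053], 0.72), ([0.538, 0.052, 0.08], 0.58), ([0.49, -0.064, 0.098], 0.43)]
door_edge []
```

View pics/s8scene.png

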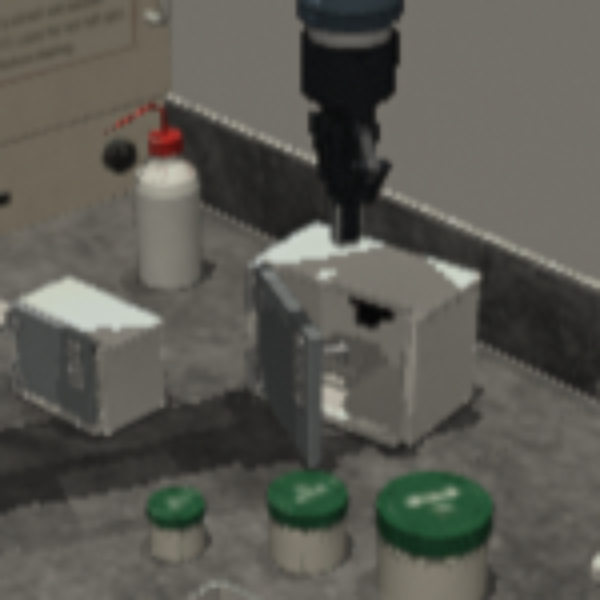

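The fingers hang above the gap between the door's back and the cupboard front, with their tip at crop px (345,240). Descending.

Request:
move_arm --series "-1 1 20 0 0; -1 1 40 0 0; -1 1 60 0 0; -1 1 80 0 0; -1 1 96 0 0"

```text
time: 12.58
tool_pos: [0.5364, -0.066, 0.1153]
ee_rot: [0.141, -0.141, -0.693, 0.693]
wrist_force: [-3.1, -2.8, 34.8]
gripper_width: 0.0001
```

```bash
python3 -c "
from h import *
for q in (.6,.75,.9,1.0,1.05): plan(*behind(q,.11,.029),.115,jawq(q))
p=robot.capture('scene');cv2.imwrite('pics/s9.png',cv2.resize(p['color'][110:260,190:340],None,fx=4,fy=4))
"
```

```text
tcp [ 0.5364 -0.066   0.1153] jaw -113.0 shift [18.5  0.3 -1. ] turn -0.04510281175478781
tcp [ 0.5364 -0.066   0.1153] jaw -113.0 shift [35.2  0.3  2.2] turn 8.549264115207563
tcp [ 0.5364 -0.066   0.1153] jaw -113.0 shift [52.3  0.3  2.7] turn 17.1436310421699
tcp [ 0.5364 -0.066   0.1153] jaw -113.0 shift [63.6  0.3  1.7] turn 22.873208993478144
tcp [ 0.5364 -0.066   0.1153] jaw -113.0 shift [69.2  0.3  0.7] turn 25.737997969132252
```

View pics/s9.png

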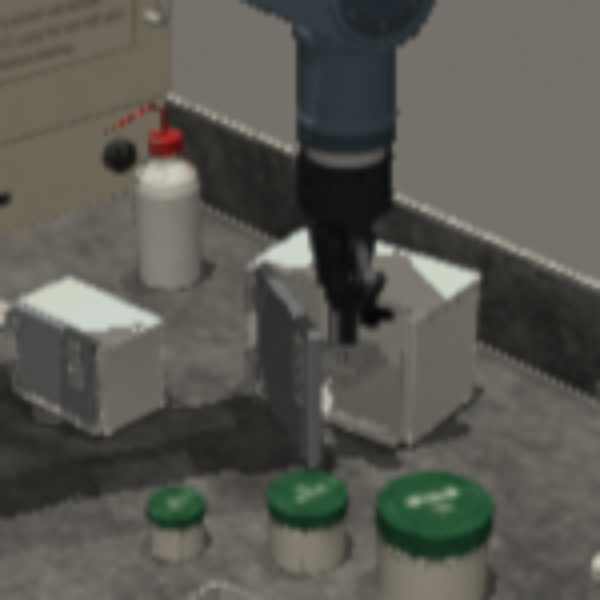

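The wrist force is +35 N upward, so a knuckle must have landed on the cupboard top. Raising straight away.

Request:
move_arm --series "-1 1 -4 0 0; -1 2 -8 0 0; -1 3 -12 0 0; -1 3 -12 0 0; -1 3 -12 0 0"

```text
time: 13.05
tool_pos: [0.5349, -0.0648, 0.129]
ee_rot: [0.14, -0.141, -0.693, 0.693]
wrist_force: [0.2, 0.5, -0.7]
gripper_width: 0.0001
```

```bash
python3 -c "
from h import *
o=robot.observe(); print(np.round(o['wrist_force'],1),np.round(o['tool_pos'],4))
for n in ['top','scene']:
  p=robot.capture(n);cv2.imwrite('pics/s10%s.png'%n,cv2.resize(p['color'][120:220,200:320],None,fx=6,fy=6,interpolation=cv2.INTER_CUBIC))
  for t in ['door_press','door_hinge','door_edge','cupboard']:
    print(t,[(np.round(d['at'],3).tolist(),round(d['conf'],2)) for d in robot.spot_point(p,t)])
"
```

```text
[ 0.2  0.5 -0.7] [ 0.5349 -0.0648  0.129 ]
door_press [([0.491, -0.061, 0.098], 0.79), ([0.392, 0.113, 0.068], 0.52)]
door_hinge [([0.533, 0.053, 0.08], 0.72), ([0.381, 0.202, 0.052], 0.63)]
door_edge [([0.492, -0.086, 0.141], 0.72), ([0.397, 0.099, 0.096], 0.4)]
cupboard [([0.384, 0.146, 0.001], 0.86), ([0.551, -0.017, -0.002], 0.58)]
door_press [([0.389, 0.115, 0.07], 0.9), ([0.494, -0.065, 0.093], 0.65)]
door_hinge [([0.538, 0.052, 0.078], 0.92), ([0.614, 0.303, 0.002], 0.65)]
door_edge [([0.395, 0.1, 0.099], 0.93), ([0.49, -0.062, 0.096], 0.71), ([0.489, -0.084, 0.137], 0.55)]
cupboard [([0.388, 0.144, -0.001], 0.96), ([0.556, -0.016, 0.002], 0.57)]
```

View pics/s10scene.png

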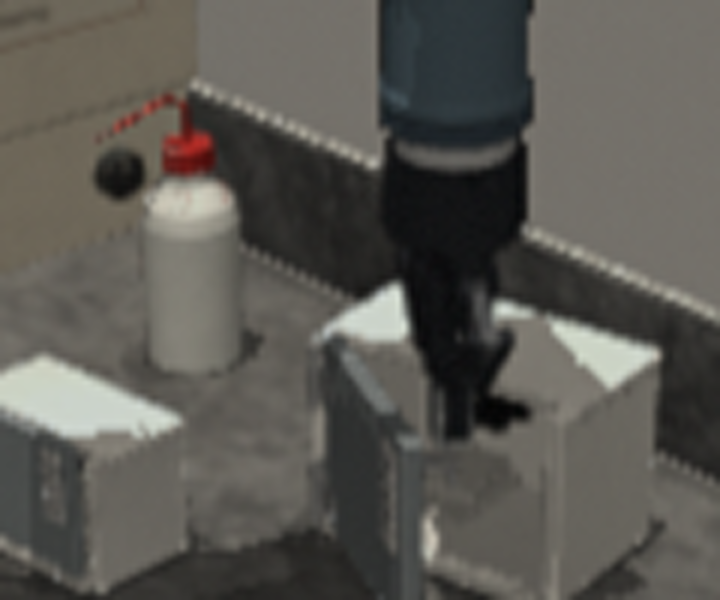

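View pics/s10top.png

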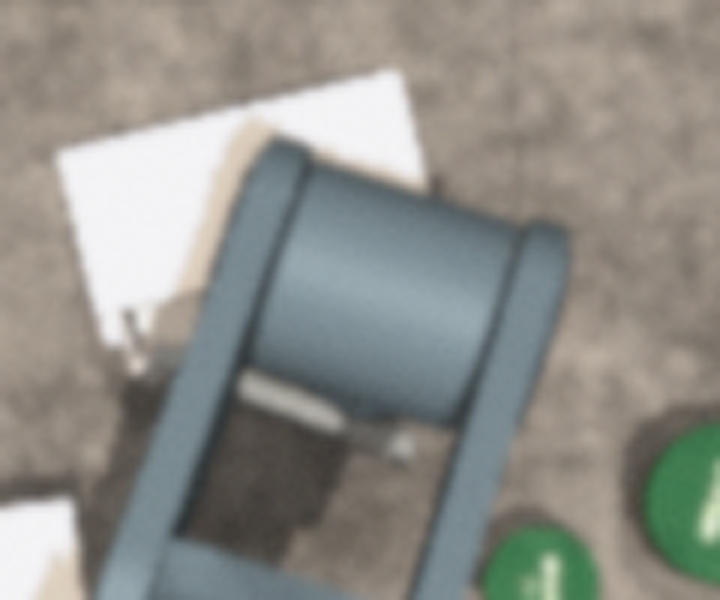

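Request:
move_arm --series "-1 6 0 0 0; -1 12 1 0 0; -1 17 3 1 1; -1 23 5 1 4; -1 29 6 2 7"

```text
time: 13.97
tool_pos: [0.5065, -0.0548, 0.122]
ee_rot: [0.184, -0.184, -0.683, 0.683]
wrist_force: [1.5, -0.4, 0.2]
gripper_width: -0.0001
```

```bash
python3 -c "
from h import *
for q in (.75,.9,1.0,1.1): plan(*behind(q,.11,.029),.122,jawq(q))
p=robot.capture('scene');cv2.imwrite('pics/s11.png',cv2.resize(p['color'][120:220,200:320],None,fx=6,fy=6))
for t in ['door_press','door_edge']:
    print(t,[(np.round(d['at'],3).tolist(),round(d['conf'],2)) for d in robot.spot_point(p,t)])
"
```

```text
tcp [ 0.5065 -0.0548  0.122 ] jaw -120.1 shift [3.2 0.  1.2] turn 1.3692368900174756
tcp [ 0.5065 -0.0548  0.122 ] jaw -120.1 shift [20.1  0.   3.9] turn 9.963603816979813
tcp [ 0.5065 -0.0548  0.122 ] jaw -120.1 shift [31.4  0.   4.3] turn 15.693181768288056
tcp [ 0.5065 -0.0548  0.122 ] jaw -120.1 shift [42.8  0.   3.5] turn 21.4227597195963
door_press [([0.387, 0.115, 0.069], 0.78), ([0.479, -0.059, 0.096], 0.75)]
door_edge [([0.471, -0.078, 0.135], 0.76), ([0.396, 0.098, 0.097], 0.72)]
```

View pics/s11.png

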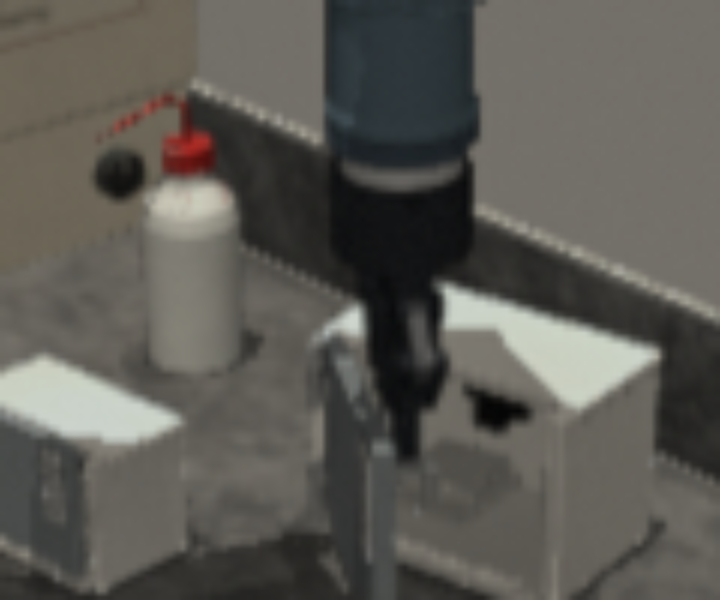

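The door is opening, its edge now at crop px (385,520), with the finger pushing behind it. Continuing along the arc.

Request:
move_arm --series "-1 9 0 2 4.5; -1 18 0 4 9; -1 26 0 4 13; -1 35 0 4 17; -1 43 0 3 21.5"

```text
time: 14.53
tool_pos: [0.4685, -0.0366, 0.1225]
ee_rot: [0.307, -0.308, -0.636, 0.637]
wrist_force: [0.8, -2.8, -0.7]
gripper_width: 0.0
```

```bash
python3 -c "
from h import *
for q in (1.1,1.2,1.3,1.4,1.5,1.57): plan(*behind(q,.11,.029),.122,jawq(q))
"
```

```text
tcp [ 0.4685 -0.0366  0.1225] jaw -141.6 shift [0.7 0.5 0.5] turn -0.020207990540882292
tcp [ 0.4685 -0.0366  0.1225] jaw -141.6 shift [11.8  0.5  2.8] turn 5.709369960767333
tcp [ 0.4685 -0.0366  0.1225] jaw -141.6 shift [23.1  0.5  4. ] turn 11.438947912075577
tcp [ 0.4685 -0.0366  0.1225] jaw -141.6 shift [34.5  0.5  4.1] turn 17.168525863383792
tcp [ 0.4685 -0.0366  0.1225] jaw -141.6 shift [45.8  0.5  3.1] turn 22.898103814692035
tcp [ 0.4685 -0.0366  0.1225] jaw -141.6 shift [53.7  0.5  1.7] turn 26.90880838060781
```

Request:
move_arm --series "-1 9 0 2 4.5; -1 18 0 4 9; -1 27 0 4 13.5; -1 36 0 4 18; -1 46 0 3 23"

```text
time: 14.95
tool_pos: [0.438, -0.0027, 0.1227]
ee_rot: [0.428, -0.429, -0.562, 0.562]
wrist_force: [1.2, -2.4, -0.8]
gripper_width: -0.0001
```

```bash
python3 -c "
from h import *
for q in (1.5,1.55,1.6): plan(*behind(q,.11,.029),.122,jawq(q))
for n in ['top','scene']:
  p=robot.capture(n);cv2.imwrite('pics/s12%s.png'%n,cv2.resize(p['color'][110:260,170:330],None,fx=4,fy=4))
  for t in ['door_press','door_edge']:
    print(t,[(np.round(d['at'],3).tolist(),round(d['conf'],2)) for d in robot.spot_point(p,t)])
print(cup(-.148,.064))
"
```

```text
tcp [ 0.438  -0.0027  0.1227] jaw -164.6 shift [0.1 0.7 0.3] turn -0.13607406682243095
tcp [ 0.438  -0.0027  0.1227] jaw -164.6 shift [5.6 0.7 1.6] turn 2.7287149088316767
tcp [ 0.438  -0.0027  0.1227] jaw -164.6 shift [11.2  0.7  2.7] turn 5.593503884485784
door_press [([0.391, 0.114, 0.067], 0.56)]
door_edge [([0.396, 0.099, 0.098], 0.4)]
door_press [([0.389, 0.116, 0.07], 0.95), ([0.42, 0.017, 0.097], 0.87)]
door_edge [([0.396, 0.006, 0.137], 0.78), ([0.394, 0.099, 0.096], 0.69)]
[0.39673531 0.0163212 ]
```

View pics/s12scene.png

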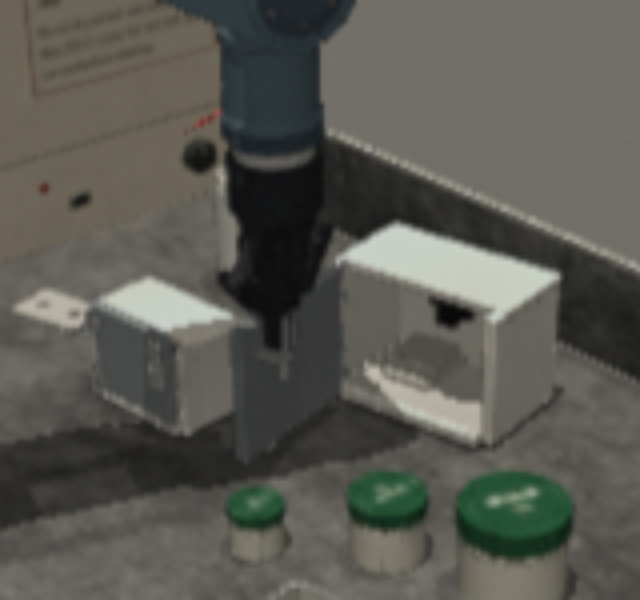

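The door is at about 1.5 rad. One small push more.

Request:
move_arm --series "-1 2 0 1 1; -1 4 0 1 2; -1 6 0 2 3; -1 7 0 2 4; -1 7 0 2 4"

```text
time: 15.67
tool_pos: [0.4337, 0.0041, 0.1224]
ee_rot: [0.447, -0.448, -0.547, 0.548]
wrist_force: [0.1, -2.1, 1.7]
gripper_width: 0.0001
```

Request:
move_arm --series "-1 -4 0 0 0; -1 -10 0 0 0; -1 -20 0 0 0; -1 -30 0 0 0; -1 -35 0 0 0"

```text
time: 16.08
tool_pos: [0.4411, -0.0318, 0.1224]
ee_rot: [0.447, -0.448, -0.548, 0.548]
wrist_force: [-0.1, -0.1, -0.1]
gripper_width: 0.0001
```

Request:
move_arm --series "-1 0 -30 0 0; -1 0 -65 0 0; -1 0 -100 0 0; -1 0 -130 0 0; -1 0 -140 0 0"

```text
time: 16.5
tool_pos: [0.4429, -0.0315, 0.2673]
ee_rot: [-0.445, 0.45, 0.549, -0.547]
wrist_force: [0.8, -0.3, 0.1]
gripper_width: -0.0001
```

```bash
python3 -c "
from h import *
o=robot.observe(); print(np.round(o['wrist_force'],1),np.round(o['tool_pos'],4),o['time'])
for n in ['top','scene']:
  p=robot.capture(n);cv2.imwrite('pics/s13%s.png'%n,p['color'])
  for t in ['door_press','door_edge','door_hinge','pot','bottle','timer','mic']:
    print(t,[(np.round(d['at'],3).tolist(),round(d['conf'],2)) for d in robot.spot_point(p,t)])
"
```

```text
[ 0.8 -0.3  0.1] [ 0.4429 -0.0315  0.2673] 16.5
door_press [([0.389, 0.111, 0.066], 0.65)]
door_edge [([0.397, 0.099, 0.096], 0.64)]
door_hinge [([0.379, 0.2, 0.054], 0.4)]
pot [([0.423, -0.154, 0.005], 0.59), ([0.459, -0.256, 0.001], 0.59)]
bottle [([0.611, 0.303, -0.001], 0.7), ([0.555, -0.018, -0.004], 0.37)]
timer [([0.625, -0.334, 0.004], 0.67)]
mic [([0.462, -0.401, 0.001], 0.74)]
door_press [([0.415, 0.023, 0.097], 0.84), ([0.39, 0.112, 0.068], 0.58)]
door_edge [([0.394, 0.098, 0.099], 0.94), ([0.392, 0.015, 0.137], 0.84)]
door_hinge [([0.535, 0.053, 0.078], 0.79), ([0.377, 0.198, 0.055], 0.74)]
pot [([0.457, -0.25, -0.001], 0.96), ([0.42, -0.151, -0.002], 0.95), ([0.344, -0.074, -0.002], 0.53)]
bottle [([0.612, 0.301, 0.003], 0.83), ([0.462, -0.397, -0.004], 0.65)]
timer [([0.622, -0.336, -0.001], 0.43)]
mic [([0.463, -0.397, -0.001], 0.72)]
```

View pics/s13scene.png

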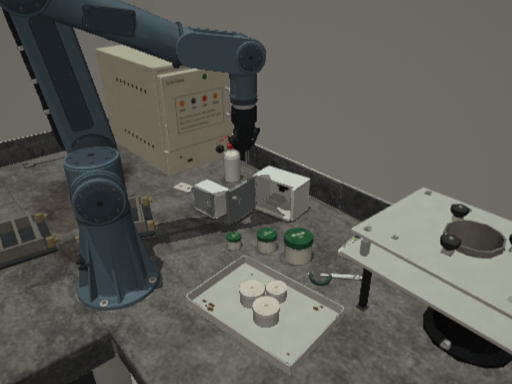

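View pics/s13top.png

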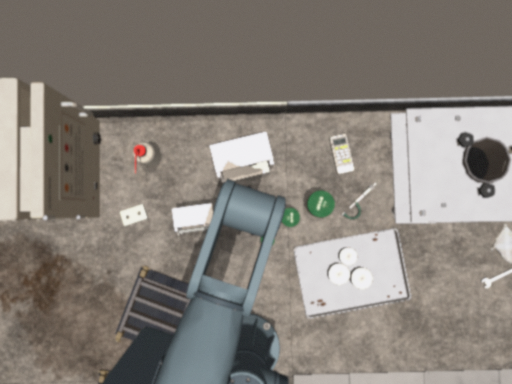

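The door stands square, with its edge at scene px (241,205). The pot is at px (267,240), the bystanders have not moved, and the arm is clear. Handing in.

```bash
python3 -c "
from h import *
print(robot.sign_off())"
```

```text
the job is handed in; nothing more can be done
None
```

The job is done in the order asked, and I handed it in at about 17 s of the 61 s allowed. The robot was touching nothing at the end.

- **Pot:** I gripped the middle-sized pot lightly and slid it about 93 mm along the bench. It stands upright at about (0.42, -0.15). Its near side is about 200 mm from the hinge axis, and the door's end sweeps 144 mm.
- **Press:** I pressed the ribbed plate until the door stopped, peaking at about 26 N against the stop. That is well over the 4 to 8 N given, because I kept pushing to be sure of the stop. The latch released and the door sprang to about 0.59 rad.
- **Opening:** I pushed the door from behind with shut fingers to about 1.57 rad. The last look put its free corner at (0.392, 0.015), against (0.397, 0.016) expected for square.

**Possible problem:** while lowering the fingers behind the door, a gripper knuckle seems to have landed on the cupboard top. I read 34.8 N upward at the end of that move, under the 40 N limit, but I did not see the peak. I raised at once, carried on higher, and saw nothing shifted.

**Final checks:** the bottle, timer and micrometer were within about 5 mm of where they started, which is about the measuring error. So were the other two pots and the small cupboard, as far as the networks saw them. The top view did not detect the open door because the arm hid it, so the final door angle rests on the scene camera and the finger position.

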